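# Seat the device carrier in its locating corner and close the end clamp

## Robot

A 7-joint arm with a two-finger parallel gripper is mounted at the origin on the work surface. World frame = base frame: x ahead of the robot, y to its left, z up, the work surface at z = 0. Lengths are in m, angles in rad, forces in N, time in s.
With the tool pointing down it reaches from about 0.425 to 0.925 m from the base axis. Payload 6.8 kg.
Tool frame: the origin (TCP) lies midway between the tips of the shut fingers; the grasp point (between the pads) lies 19 mm behind it; x points along the fingers, y is the direction in which the jaws open and shut, and the axes are right-handed (so a half turn about x gives the same grasp; the last joint's range is limited). The gripper opens to 85 mm and grips with 20 to 120 N. Pads are 22 mm wide; open, the fingers measure 114 mm over their backs; the gripper's body (76 mm by 85 mm) begins 54 mm behind the grasp point. The pads swing forward as they close: fully open they stand 13 mm farther back than shut.
Start: joints at [-1.326, 0.477, 0.022, 1.555, -0.011, 1.109, -0.083], TCP at [0.233, 0.633, 0.231] pointing down, gripper open.
Joint ranges: [-2.96, 2.96], [-0.34, 2.1], [-1.41, 1.46], [0.24, 2.44], [-1.37, 4.51], [0.17, 1.92], [-2.96, 2.96]. Speed limits (rad/s): [2.39, 2.39, 3.14, 3.14, 3.14, 3.14, 3.14].

## Interface

Orientations are given as a rotation vector (axis times angle).
In Python, from bench import r gives the robot as it stands.
- The arm moves only by the tool carry_out, never from a script. Its argument "targets" is one flat list of numbers, 7 for each row, row after row: the finger opening in m, from 0 to 0.0854, then the shift along the tool's x, y, z in m, then the turn, a rotation vector about the tool's x, y, z in units of 5 degrees (1.0 is 5 degrees). A call has 1 to 12 rows; each row is the pose to reach, as a shift and turn from the pose measured when the call began, along the tool's axes at that moment; what a row does not reach only later rows make up. A row lasts 1/8 s, in which the tool goes at most 62.5 mm and 10.7 degrees, less where a joint would pass 70% of its speed; a pose out of reach is approached as far as the arm can. A call with a gripper value outside its range is refused whole. The fingers move at their own pace and stop on an object; "squeeze" is the grip in N (left out, the last holds). Time passes only in rows, so rows that repeat a pose let the fingers close. It gives the time, the measured TCP pose, the force and the opening at its end, in the units of the state.
- r.get_obs(): the state, without advancing time (a new reading comes with each control period).
- r.grab_frame(name): name is "scene" or "top"; returns the picture (400x640x3 uint8, blue, green, red); there is no depth.
- r.camera_info(name): a dict with "fx", "fy", "cx", "cy" (pixels), "D" ([k1, k2, p1, p2, k3] as OpenCV has them; the pictures are not rectified), "xyz" and "orientation" of the camera in the world. Camera axes: x right, y up, looking along -z (the intrinsics and any distortion apply to the point x, -y, -z); pixel columns grow to the right and rows downward; lengths in m; the calibration is good to about 2 mm. A picture is of the moment at which its call begins. camera_info takes no time and is no camera call.
- r.hand_in(): hands the job in, once; it reports no verdict.
The state is a dict: "clock": time; "joints": joint angles; "qvel": joint speeds; "tau": joint torques, N m; "tcp_pos": TCP position; "orientation": TCP orientation; "contact_force": force on the tool from outside, world axes, zero at the start; "moment": the same for the moment, N m; "grip_width": finger opening in m.
Only numpy, scipy, OpenCV 4.12 (cv2) and the standard library are available. Lean on these libraries where they do the work, as an engineer would, in place of code of your own. Each camera call takes 0.05 s, during which the arm holds its last target. There are 200 camera calls.

## Task

Push the loose aluminium carrier along the bench, without ever lifting or tipping it, into the inside corner of the L-shaped fixture, so that a long side lies flat on the fence and an end is up against the short end stop. Then push the black clamp along the fence until its jaw is up against the carrier's other end. Leave the other things on the bench where they stand.

Things in the scene. Friction and masses are not known exactly. Their poses are not given: they have to be found in the camera images.
- fixture: L-shaped aluminium fixture fixed to the bench, 25 mm high, turned up to 0.2 rad. Origin: inside corner of the L at bench level. +y runs along the front face of the long fence (x 0 to +30, y -25 to +290 mm); +x points into the fence, away from the robot. The short end stop lies at y -25 to 0 and reaches to x -45 mm, towards the robot. The carrier belongs at x < 0, y > 0
- carrier: loose aluminium block, 50 (its x) x 70 (its y) x 24 mm high, 0.2 to 0.35 kg, with a low rib and a brass thumbscrew on top (up to 49 mm). Origin: centre of its underside. Starts in front of the fence, askew to it by up to 0.35 rad. Home: a 70 mm side on the fence, a 50 mm end on the stop, origin at fixture x -25, y +35 mm (either way round)
- clamp (a joint): travel (m) of the black end clamp sliding along the fence: grows as it moves towards the stop (fixture -y). Its jaw, the face towards the stop, lies at fixture y = 215 mm - travel; it meets a seated carrier at 0.145. Stiff (about 2 N), stays where left, starts at 0 to 0.02. A brass knob on it reaches 60 mm high
- clamp_back (a point): point on the clamp's outer face (away from the stop) where it can be pushed: 20 mm above the bench, 22 mm in front of the fence face. The clamp is 26 mm long along the fence; its part in front of the fence lies at fixture x -37 to -2 mm, 3 to 40 mm high
- thumbscrew: loose brass thumbscrew standing on its head, behind the fence, 18 mm across, 26 mm high. A bystander, to be left alone; origin at the centre of its underside
- lens_tube: black upright lens tube behind the fence, 32 mm across, 50 mm high. A bystander, to be left alone; origin at the centre of its underside
- post: short steel post on a round foot, standing to the right of the end stop; foot 32 mm across, 55 mm high. A bystander, to be left alone; origin at the centre of its underside
- adapter: small brass fibre adapter, block 22 x 36 x 14 mm with a 12 mm steel stub at one end, in front of the clamp. A bystander, to be left alone; origin at the centre of its underside
- marker: red marker pen with a black cap lying on the left, 125 mm long, 17 mm thick. A bystander, to be left alone; origin at the centre of its underside
- connector: flat black connector with pins on the right, 45 x 30 x 24 mm. A bystander, to be left alone; origin at the centre of its underside
- puck: plain round aluminium spacer, 44 mm across, 18 mm high, near the robot on the right. A bystander, to be left alone; origin at the centre of its underside
Not all that is in view belongs to the job. Of the things that look like the carrier, take the one that is farthest to the robot's left at the start.

How it is judged:
On the way, in this order (a step that is already met when the one before it is completed fails the run):
1. the carrier is in the corner, along the fence and within 15 mm of the end stop (x of carrier in the frame of fixture between -0.031 and -0.021 m and y of carrier in the frame of fixture between 0.03 and 0.05 m and angle between the x axis of carrier and the x axis of fixture, either way round below 0.12 rad), for 0.1 s.
2. the clamp's jaw is up against the carrier (value of joint clamp above 0.141 m), for 0.1 s.
At the end, for the whole second after the job is handed in: The carrier lies flat on the bench at rest, within 3 mm of fence and end stop and within 0.04 rad of the fence's direction, and the clamp's jaw is within 4 mm of where it meets the seated carrier (travel 0.141 to 0.149) (x of carrier in the frame of fixture between -0.028 and -0.022 m and y of carrier in the frame of fixture between 0.032 and 0.038 m and angle between the x axis of carrier and the x axis of fixture, either way round below 0.04 rad and height (world z) of carrier below 0.003 m and angle between carrier's own z axis and vertical below 0.05 rad and linear speed of carrier below 0.01 m/s and value of joint clamp between 0.141 and 0.149 m); the robot touches nothing.
It fails at once if the carrier is lifted or tipped (height (world z) of carrier above 0.008 m or angle between carrier's own z axis and vertical above 0.2 rad).
It fails at once if another thing on the bench is shifted by more than 20 mm (distance of any of thumbscrew, lens_tube, post, adapter, marker, connector, puck from where it was at the start of the episode above 0.02 m).
It also fails if it takes over 64 s, if anything falls off the work surface, if the arm or the gripper's body presses on something with over 40 N, if the wrist force passes 120 N, or if a joint passes its speed limit or range.

## Working session

There is one attempt and no reset: what is moved stays moved. The work goes in short steps, Python scripts to look and compute and a tool call to move; the robot and the scene stay as the last step left them, time stands still between calls to the robot, and variables do not carry over. Pictures are saved under pics/ and viewed, about 8 in all and at most 12, crops included, and the job is handed in when it is done.

Besides the shell and the picture viewer there is one more tool, called after ">>>" by a JSON object that holds its "op" and its "data", one argument or row to a line. carry_out: Moves the arm, as the interface text tells. Its arguments: {"type":"object","properties":{"targets":{"type":"array","items":{"type":"number"}},"squeeze":{"type":"number"}},"required":["targets"]}

```bash
mkdir -p pics; ls
python3 - <<'E'
from bench import r
import cv2
for n in("top","scene"):
    cv2.imwrite(f"pics/{n}0.png",r.grab_frame(n)); print(r.camera_info(n))
print(r.get_obs())
E
```

```text
pics
{'fx': 463.7979943397736, 'fy': 463.7979943397736, 'cx': 317.21053016388845, 'cy': 198.56847812048602, 'D': array([-0.11445524,  0.        ,  0.        ,  0.        ,  0.        ]), 'xyz': array([ 0.42035986, -0.01149781,  1.12821984]), 'orientation': array([ 0.12323583, -0.09600126, -1.57982223])}
{'fx': 361.5897016183664, 'fy': 361.5897016183664, 'cx': 315.0417091029991, 'cy': 201.52292535701253, 'D': array([-0.0191569,  0.       ,  0.       ,  0.       ,  0.       ]), 'xyz': array([ 1.14500656, -0.0848002 ,  0.8133132 ]), 'orientation': array([0.53394616, 0.46782236, 1.42072063])}
{'clock': 0.1, 'joints': array([-1.32609991,  0.47775203,  0.02236224,  1.55635828, -0.01151118,
        1.10929842, -0.08309664]), 'qvel': array([-0.00071323, -0.00296192, -0.0001229 , -0.00215967, -0.00123819,
       -0.00077144, -0.00012427]), 'tau': array([ 4.34639660e-03, -5.97760141e+01,  1.61393087e+00, -2.81952256e+01,
        1.29107048e-02,  4.97557325e-03,  4.92064885e-06]), 'tcp_pos': array([0.2330612 , 0.63291355, 0.23039771]), 'orientation': array([ 0.27550748,  1.553186  , -0.2781556 ]), 'contact_force': array([-0.13698561, -0.41214975,  0.04934908]), 'moment': array([ 0.00578996,  0.00611946, -0.02578367]), 'grip_width': 0.0855968349550899}
```

View pics/top0.png

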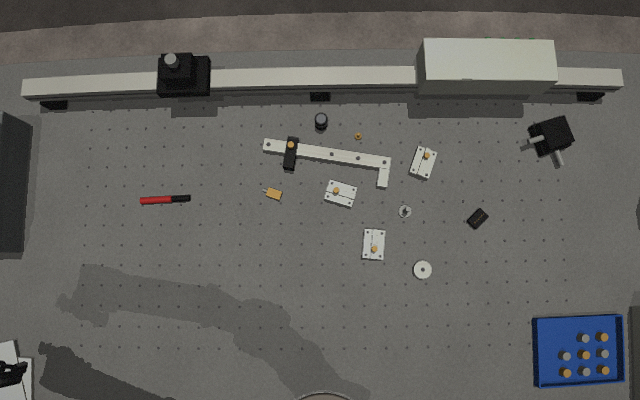

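View pics/scene0.png

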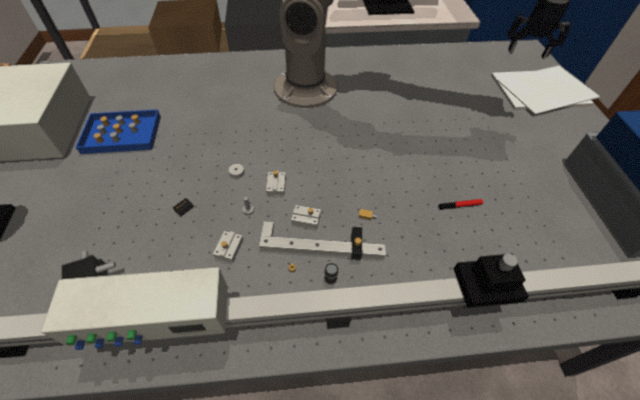

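The top view (image up = world +x, left = +y) shows the carrier at (340,193). The fixture fence runs from (264,146) to (390,162) with its stop at (383,178), and the clamp is at (291,153). Lookalikes are at (423,161) and (374,244), the adapter is at (273,193) and the post at (405,211).

```bash
cat > h.py <<'E'
import numpy as np, cv2
from scipy.spatial.transform import Rotation as R
from bench import r
def ray(n,px):
    c=r.camera_info(n);K=np.array([[c['fx'],0,c['cx']],[0,c['fy'],c['cy']],[0,0,1]])
    u=cv2.undistortPoints(np.float64(px).reshape(-1,1,2),K,c['D']).reshape(-1,2)
    d=np.c_[u[:,0],-u[:,1],-np.ones(len(u))]
    return c['xyz'],R.from_rotvec(c['orientation']).apply(d)
def onz(n,px,z):
    o,d=ray(n,px); return (o+d*((z-o[2])/d[:,2])[:,None])[:,:2]
def blobs(im,thr=150):
    m=(im.min(2)>thr).astype(np.uint8)
    return m,cv2.findContours(m,cv2.RETR_EXTERNAL,cv2.CHAIN_APPROX_NONE)[0]
def rect(n,c,z):   # min-area rectangle in world mm of a contour on plane z
    w=onz(n,c.reshape(-1,2),z)*1000
    return cv2.minAreaRect(w.astype(np.float32))
E
python3 - <<'E'
from h import *
np.set_printoptions(precision=1,suppress=True)
im=cv2.imread('pics/top0.png')
m,cs=blobs(im)
for c in cs:
    x,y,w,h=cv2.boundingRect(c)
    if 50<cv2.contourArea(c) and 240<x<450 and 100<y<290:
        q=rect("top",c,.0245); print((x,y,w,h),cv2.contourArea(c),np.round(np.r_[q[0],q[1],q[2]],1))
        if w>50: print('poly',onz("top",cv2.approxPolyDP(c,2,True).reshape(-1,2),.025)*1000)
cv2.imwrite('pics/c0.png',cv2.resize(im[110:290,230:450],None,fx=3.3,fy=3.3,interpolation=cv2.INTER_CUBIC))
hsv=cv2.cvtColor(im,cv2.COLOR_BGR2HSV)
mm=cv2.inRange(hsv,(8,110,90),(30,255,255))
n,l,s,ce=cv2.connectedComponentsWithStats(mm)
for i in range(1,n):
    if s[i,4]>8: print('brass',ce[i],s[i,4],onz("top",ce[i],.014)*1000, onz("top",ce[i],.06)*1000)
E
```

```text
(414, 261, 18, 17) 210.0 [ 404.  -240.3   40.6   37.6   88.9]
(363, 229, 23, 31) 534.5 [ 465.9 -125.4   48.4   69.4   82.4]
(325, 180, 32, 27) 509.0 [588.8 -48.8  69.1  48.4  72.6]
(410, 146, 27, 32) 420.0 [ 663.9 -252.3   48.5   69.7   69.2]
(297, 143, 94, 44) 1106.5 [658.3 -53.6 228.   73.4  80.1]
poly [[ 713.3   52.4]
 [ 685.7   55. ]
 [ 653.  -146.4]
 [ 606.4 -140.1]
 [ 603.7 -159.4]
 [ 675.1 -169.1]]
(263, 138, 24, 14) 215.0 [709.9 110.9  54.4  27.9  80.1]
brass [357.6 135.5] 30 [[733.2 -94.7]] [[720.3 -91.2]]
brass [290.1 144.1] 37 [[713.7  72.8]] [[701.6  69.3]]
brass [426.5 155. ] 19 [[ 681.8 -263.7]] [[ 671.  -253.3]]
brass [273.5 193.2] 127 [[591.3 113.4]] [[584.2 108.3]]
brass [335.6 190. ] 23 [[597.2 -38. ]] [[589.9 -36.9]]
brass [374.  248.4] 25 [[ 454.6 -127.5]] [[ 453.2 -122.7]]
brass [603.8 336.8] 43 [[ 226.1 -690.4]] [[ 234.1 -662.4]]
brass [585.3 354.7] 46 [[ 185.8 -639.5]] [[ 195.5 -613.6]]
brass [604.8 370.1] 42 [[ 145.  -690.3]] [[ 156.4 -662.3]]
brass [566.4 372.6] 48 [[ 145.7 -588.7]] [[ 157.  -564.9]]
```

View pics/c0.png

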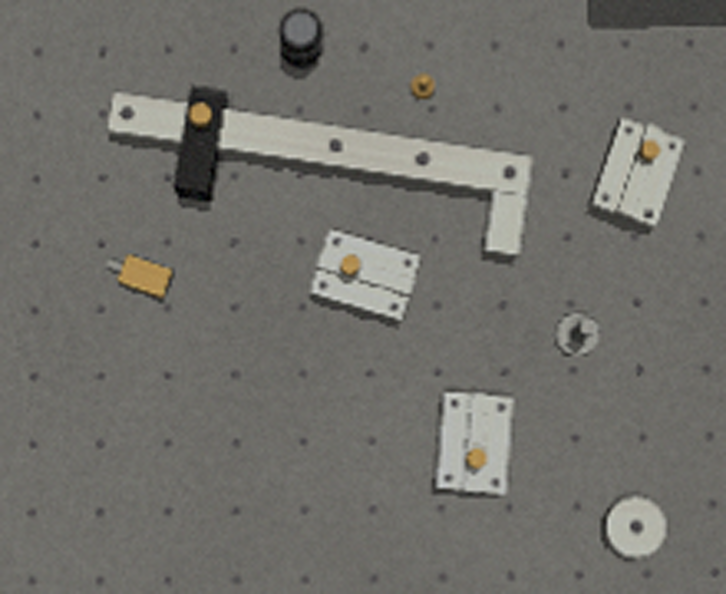

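```bash
cat >> h.py <<'E'
def ups(im,k=4,thr=150):   # sub-pixel contours: cubic upscaling, then threshold
    g=cv2.resize(im,None,fx=k,fy=k,interpolation=cv2.INTER_CUBIC)
    _,cs=blobs(g,thr)
    return [((c.reshape(-1,2)+.5)/k-.5) for c in cs if cv2.contourArea(c)>80*k*k]
E
python3 - <<'E'
from h import *
np.set_printoptions(precision=1,suppress=True)
im=cv2.imread('pics/top0.png')
for thr in(130,150):
  for c in ups(im,thr=thr):
    x,y=c.mean(0); w=np.ptp(c[:,0])
    if not(240<x<400 and 120<y<220):continue
    if w>50:
        P=onz("top",c,.025)*1000
        e=np.array([.165,.986]);n=np.array([.986,-.165]);q=(P-[653,-146])
        u=q@n;v=q@e
        for nm,s in(("front",(abs(u)<6)&(v>15)&(v<180)),("back",(abs(u-30)<6)&(v>-15)&(v<180)),("stopin",(abs(v)<6)&(u<-8)&(u>-38)),("stopend",(abs(u+45)<6)&(v<-4)&(v>-21))):
            l=cv2.fitLine(P[s].astype(np.float32),cv2.DIST_HUBER,0,.01,.01).ravel()
            print(nm,l)
    else: print(x,y,rect("top",c,.024))
o=r.get_obs();print(R.from_rotvec(o['orientation']).as_matrix())
E
```

```text
341.15844671201813 193.35799319727892 ((589.1655883789062, -48.853370666503906), (72.22792053222656, 50.130184173583984), 72.36018371582031)
front [  0.2   1.  667.3 -49.6]
back [  0.2   1.  692.8 -68.9]
stopin [   1.    -0.2  635.4 -142.5]
stopend [   0.2    1.   604.  -150.3]
274.29423076923075 144.81826923076923 ((709.9712524414062, 111.41315460205078), (56.19742965698242, 30.385820388793945), 80.40885162353516)
338.5054744525547 198.88868613138686 ((574.5651245117188, -44.17757034301758), (69.60929870605469, 18.64484214782715), 72.39583587646484)
341.07784431137725 188.58383233532933 ((598.6126098632812, -51.88588333129883), (70.68153381347656, 29.0434627532959), 72.35161590576172)
front [  0.2   1.  667.9 -49.8]
back [  0.2   1.  691.9 -68.8]
stopin [   1.    -0.2  631.3 -142.5]
stopend [   0.2    1.   604.6 -150.4]
274.34930830039525 144.84733201581028 ((709.7824096679688, 111.17350769042969), (55.17494201660156, 29.401885986328125), 80.83159637451172)
[[-0.   0.3  0.9]
 [-0.   0.9 -0.3]
 [-1.  -0.   0. ]]
```

```bash
cat >> h.py <<'E'
O=np.array([651,-145.6])/1000; A=np.radians(9.7)
ex=np.array([np.cos(A),-np.sin(A)]);ey=np.array([np.sin(A),np.cos(A)])
def fx(p): d=np.asarray(p)-O; return np.array([d@ex,d@ey])
def wr(u,v): return O+u*ex+v*ey
def row(p,z,b):   # tool-axes shift [m] and turn [5 deg] to world xy p, height z, tool y at bearing b [deg] from +y toward +x
    o=r.get_obs();R0=R.from_rotvec(o['orientation'])
    ty=np.array([np.sin(np.radians(b)),np.cos(np.radians(b)),0]);tx=np.array([0,0,-1.])
    R1=R.from_matrix(np.c_[tx,ty,np.cross(tx,ty)])
    s=R0.inv().apply(np.r_[p,z]-o['tcp_pos']);t=(R0.inv()*R1).as_rotvec()/np.radians(5)
    print(np.round(s,4),np.round(t,2))
def st():
    o=r.get_obs();p=o['tcp_pos'];ty=R.from_rotvec(o['orientation']).as_matrix()[:,1]
    print('t',round(o['clock'],2),'fix mm',np.round(fx(p[:2])*1000,1),'z',round(p[2]*1000,1),'bearing',round(np.degrees(np.arctan2(ty[0],ty[1])),1),'F',np.round(o['contact_force'],1),'grip',round(o['grip_width'],4))
E
python3 - <<'E'
from h import *
st();row([.42,.35],.2,17.6);row([.54,-.034],.12,17.6);row([.54,-.034],.010,17.6)
E
```

```text
t 0.1 fix mm [-543.1  697. ] z 230.4 bearing 20.2 F [-0.1 -0.4  0. ] grip 0.0856
[ 0.0308 -0.2008  0.2732] [-0.52  0.    0.02]
[ 0.1113 -0.5196  0.5185] [-0.52  0.    0.02]
[ 0.2213 -0.5194  0.5184] [-0.52  0.    0.02]
```

>>> {"op": "carry_out", "data": {
  "targets": [0.03,0.01,-0.04,0.05,0,0,0,0.03,0.016,-0.08,0.1,0,0,0,0.03,0.024,-0.12,0.15,-0.2,0,0,0.03,0.03,-0.16,0.2,-0.4,0,0,0.03,0.04,-0.2,0.25,-0.5,0,0,0.03,0.05,-0.24,0.29,-0.5,0,0,0.03,0.06,-0.285,0.33,-0.5,0,0,0.03,0.07,-0.33,0.37,-0.5,0,0,0.03,0.08,-0.38,0.41,-0.5,0,0,0.03,0.09,-0.425,0.445,-0.5,0,0,0.03,0.1,-0.47,0.48,-0.5,0,0,0.03,0.11,-0.52,0.518,-0.5,0,0]
}}

```text
clock: 1.6
tcp_pos: [0.5394, -0.0345, 0.121]
orientation: [0.241, 1.558, -0.243]
contact_force: [1.0, 0.1, 0.7]
grip_width: 0.0301
```

Run:
```python
from h import *
st();row([.54,-.034],.05,17.6);row([.54,-.034],.010,17.6)
```

```text
t 1.6 fix mm [-128.8   90.7] z 121.0 bearing 17.7 F [1.  0.1 0.7] grip 0.0301
[0.071  0.0008 0.0005] [-0.01 -0.    0.02]
[0.111  0.0008 0.0005] [-0.01 -0.    0.02]
```

>>> {"op": "carry_out", "data": {
  "targets": [0.03,0.04,0.001,0,0,0,0,0.03,0.07,0.001,0,0,0,0,0.03,0.09,0.001,0,0,0,0,0.03,0.105,0.001,0,0,0,0,0.03,0.111,0.001,0,0,0,0]
}}

```text
clock: 2.22
tcp_pos: [0.5392, -0.0337, 0.0093]
orientation: [0.241, 1.559, -0.243]
contact_force: [-0.1, -0.4, 0.0]
grip_width: 0.0301
```

Run:
```python
from h import *
st()
for n in("top","scene"):
    im=r.grab_frame(n);cv2.imwrite(f"pics/{n}1.png",im)
    if n=="top":A=cv2.resize(im[110:270,230:450],None,fx=3,fy=3)
    else:B=cv2.resize(im[150:310,200:420],None,fx=3,fy=3)
cv2.imwrite("pics/c1.png",cv2.resize(np.hstack([A,B]),(800,291),interpolation=cv2.INTER_AREA))
```

```text
t 2.23 fix mm [-129.1   91.5] z 9.3 bearing 17.7 F [-0.1 -0.4  0. ] grip 0.0301
```

View pics/c1.png

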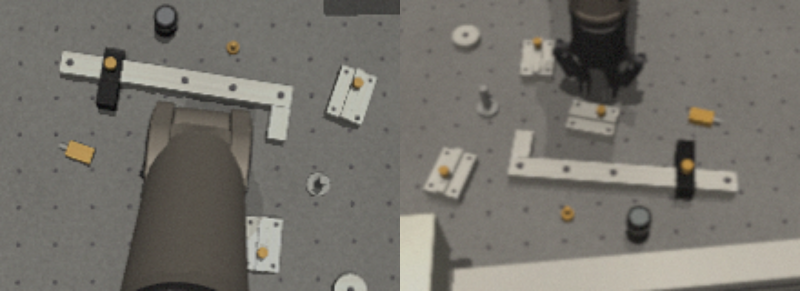

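Run:
```python
from h import *
for u,v,b in((-115,89,17.7),(-100,87,16.5),(-85,86,13.5),(-72,86,10.5),(-66,86,9.7),(-62,86,9.7)): row(wr(u/1e3,v/1e3),.009,b)
```

```text
[ 0.0008 -0.0006  0.014 ] [ 0.01 -0.01  0.02]
[ 0.0008 -0.0005  0.0291] [-0.23 -0.01  0.02]
[0.0008 0.0006 0.0441] [-0.83 -0.01  0.02]
[0.0008 0.0024 0.057 ] [-1.43 -0.01  0.02]
[0.0008 0.0032 0.0629] [-1.59 -0.01  0.02]
[0.0008 0.0038 0.0669] [-1.59 -0.01  0.02]
```

>>> {"op": "carry_out", "data": {
  "targets": [0.03,0,0,0.007,0,0,0,0.03,0,0,0.013,0,0,0,0.03,0,0,0.018,0,0,0,0.03,0,0,0.023,-0.1,0,0,0.03,0,0,0.028,-0.2,0,0,0.03,0,0,0.033,-0.4,0,0,0.03,0,0,0.038,-0.6,0,0,0.03,0,0.0005,0.043,-0.8,0,0,0.03,0,0.001,0.048,-1.0,0,0,0.03,0,0.0018,0.053,-1.2,0,0,0.03,0,0.0024,0.057,-1.4,0,0,0.03,0,0.0027,0.06,-1.5,0,0]
}}

```text
clock: 3.82
tcp_pos: [0.5977, -0.0493, 0.0097]
orientation: [0.137, 1.567, -0.14]
contact_force: [-1.5, -0.4, 1.6]
grip_width: 0.0303
```

Run:
```python
from h import *
st()
for u,v,b in((-66,86,9.7),(-62,86,9.7),(-58,86,9.7)): row(wr(u/1e3,v/1e3),.009,b)
im=r.grab_frame("scene");cv2.imwrite("pics/s2.png",cv2.resize(im[170:270,240:400],None,fx=5,fy=5,interpolation=cv2.INTER_CUBIC))
```

```text
t 3.83 fix mm [-68.8  86. ] z 9.7 bearing 10.1 F [-1.5 -0.4  1.6] grip 0.0303
[0.0007 0.0001 0.0028] [-0.08 -0.01  0.02]
[0.0007 0.0001 0.0068] [-0.08 -0.01  0.02]
[0.0007 0.0001 0.0108] [-0.08 -0.01  0.02]
```

View pics/s2.png

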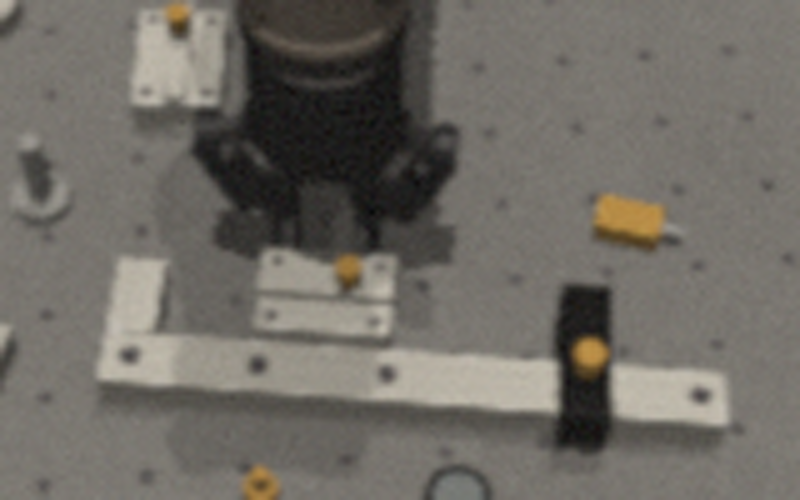

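The two-finger push keeps the carrier almost parallel to the fence, with a few mm of gap left. Carrier is at about (325,292) in the crop. I'll press on gently.

>>> {"op": "carry_out", "data": {
  "targets": [0.03,0,0,0.003,-0.1,0,0,0.03,0,0,0.005,-0.1,0,0,0.03,0,0,0.007,-0.1,0,0,0.03,0,0,0.009,-0.1,0,0]
}}

```text
clock: 4.38
tcp_pos: [0.6051, -0.0506, 0.0095]
orientation: [0.131, 1.571, -0.133]
contact_force: [-8.6, 1.2, 6.2]
grip_width: 0.0299
```

```bash
python3 -c "
from h import *
st()"
```

```text
t 4.38 fix mm [-61.3  85.9] z 9.5 bearing 9.6 F [-8.6  1.2  6.2] grip 0.0299
```

>>> {"op": "carry_out", "data": {
  "targets": [0.03,0,0,0.002,0,0,0,0.03,0,0,0.003,0,0,0,0.03,0,0,-0.004,0,0,0,0.03,0,0,-0.015,0,0,0,0.03,-0.05,0,-0.02,0,0,0,0.02,-0.1,0.01,-0.015,0,0,0,0.0,-0.11,0.03,0,2,0,0,0.0,-0.11,0.05,0.02,4,0,0,0.0,-0.11,0.06,0.03,6,0,0,0.0,-0.11,0.064,0.036,8,0,0,0.0,-0.11,0.064,0.036,10,0,0,0.0,-0.11,0.064,0.036,12,0,0]
}}

```text
clock: 5.88
tcp_pos: [0.6517, 0.0067, 0.1192]
orientation: [0.945, 1.358, -0.95]
contact_force: [-0.2, 0.7, 1.1]
grip_width: 0.0
```

Run:
```python
from h import *
st()
row(wr(-.025,.150),.06,99.7);row(wr(-.025,.150),.009,99.7)
im=r.grab_frame("scene");cv2.imwrite("pics/s3.png",cv2.resize(im[170:270,240:400],None,fx=5,fy=5,interpolation=cv2.INTER_CUBIC))
```

```text
t 5.88 fix mm [-25.  150.3] z 119.2 bearing 69.9 F [-0.2  0.7  1.1] grip 0.0
[0.0592 0.0001 0.0003] [5.96 0.   0.05]
[0.1102 0.0003 0.0003] [5.96 0.   0.05]
```

View pics/s3.png

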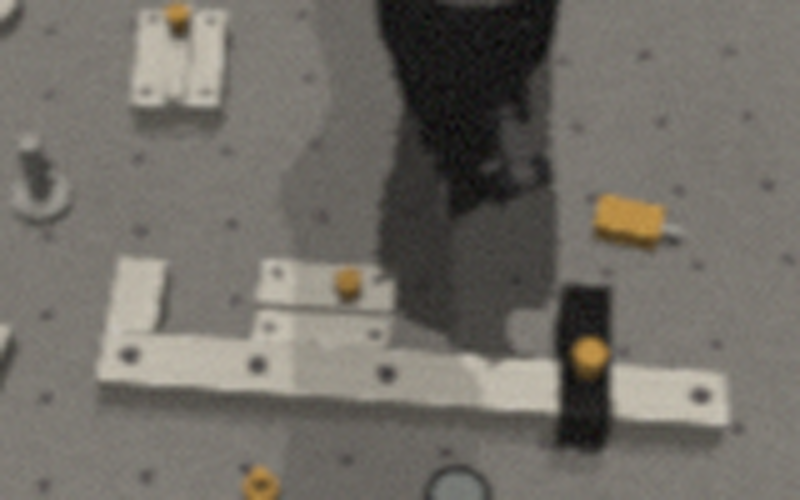

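The carrier lies flat on the fence, at about (325,305) in the crop. The tool is above the gap between the carrier's end and the clamp.

>>> {"op": "carry_out", "data": {
  "targets": [0.0,0.02,0,0,2,0,0,0.0,0.04,0,0,4,0,0,0.0,0.05,0,0,6,0,0,0.0,0.06,0,0,6,0,0,0.0,0.085,0,0,6,0,0,0.0,0.1,0,0,6,0,0,0.0,0.109,0,0,6,0,0,0.0,0.109,0,0,6,0,0]
}}

```text
clock: 6.92
tcp_pos: [0.651, 0.0068, 0.0098]
orientation: [1.337, 1.122, -1.344]
contact_force: [-0.5, -0.1, 0.3]
grip_width: 0.0
```

Run:
```python
from h import *
st()
row(wr(-.025,.132),.009,99.7);row(wr(-.025,.085),.009,99.7);row(wr(-.025,.079),.009,99.7)
```

```text
t 6.92 fix mm [-25.7 150.2] z 9.8 bearing 100.2 F [-0.5 -0.1  0.3] grip 0.0
[0.0008 0.0009 0.0182] [-0.11  0.02  0.05]
[0.0009 0.0013 0.0652] [-0.11  0.02  0.05]
[0.0009 0.0014 0.0712] [-0.11  0.02  0.05]
```

>>> {"op": "carry_out", "data": {
  "targets": [0.0,0,0,0.008,-0.1,0,0,0.0,0,0,0.014,-0.1,0,0,0.0,0,0,0.019,-0.1,0,0,0.0,0,0,0.024,-0.1,0,0,0.0,0,0,0.029,-0.1,0,0,0.0,0,0,0.034,-0.1,0,0,0.0,0,0,0.039,-0.1,0,0,0.0,0,0,0.044,-0.1,0,0,0.0,0,0,0.049,-0.1,0,0,0.0,0,0,0.054,-0.1,0,0,0.0,0,0,0.058,-0.1,0,0,0.0,0,0,0.062,-0.1,0,0]
}}

```text
clock: 8.43
tcp_pos: [0.6398, -0.0545, 0.0098]
orientation: [1.33, 1.127, -1.338]
contact_force: [0.6, 1.5, 0.8]
grip_width: -0.0003
```

Run:
```python
from h import *
st()
row(wr(-.025,.079),.009,99.7)
im=r.grab_frame("scene");cv2.imwrite("pics/s4.png",cv2.resize(im[170:270,240:400],None,fx=5,fy=5,interpolation=cv2.INTER_CUBIC))
```

```text
t 8.43 fix mm [-26.4  87.9] z 9.8 bearing 99.7 F [0.6 1.5 0.8] grip -0.0003
[0.0008 0.0014 0.0089] [-0.01  0.02  0.06]
```

View pics/s4.png

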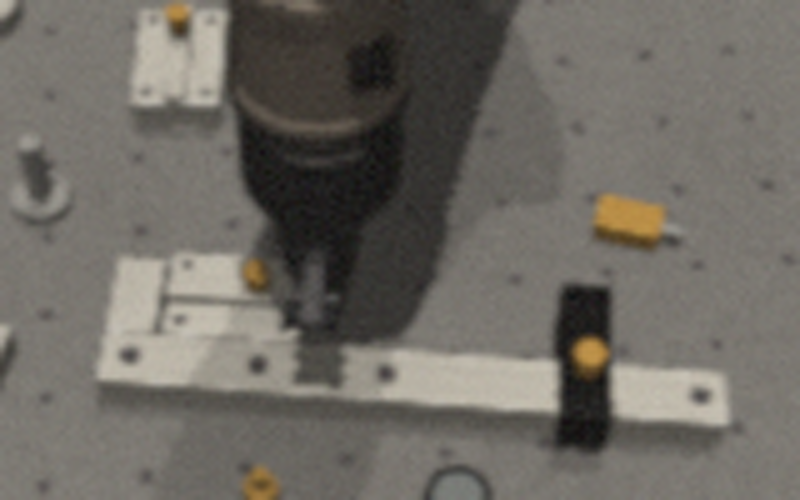

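The carrier is still flush on the fence and only a few mm short of the stop. I'll press on.

>>> {"op": "carry_out", "data": {
  "targets": [0.0,0,0,0.002,0,0,0,0.0,0,0,0.004,0,0,0,0.0,0,0,0.006,0,0,0,0.0,0,0,0.0075,0,0,0,0.0,0,0,0.0085,0,0,0]
}}

```text
clock: 9.1
tcp_pos: [0.6393, -0.0579, 0.0099]
orientation: [1.332, 1.133, -1.332]
contact_force: [1.1, 14.0, 3.5]
grip_width: -0.0
```

>>> {"op": "carry_out", "data": {
  "targets": [0.0,0,0,0.0,0,0,0,0.0,0,0,-0.015,0,0,0,0.0,-0.02,0,-0.04,0,0,0,0.0,-0.07,0,-0.07,0,0,0,0.0,-0.11,0,-0.12,0,0,0,0.0,-0.11,0,-0.17,0,0,0,0.0,-0.11,0,-0.19,0,0,0]
}}

```text
clock: 9.98
tcp_pos: [0.6714, 0.1342, 0.1208]
orientation: [1.33, 1.137, -1.328]
contact_force: [-0.6, 1.2, 0.1]
grip_width: 0.0001
```

Run:
```python
from h import *
np.set_printoptions(precision=1,suppress=True)
st()
row(wr(-.022,.272),.06,99.7);row(wr(-.022,.272),.009,99.7)
im=r.grab_frame("scene");cv2.imwrite("pics/s5.png",im);t=r.grab_frame("top");cv2.imwrite("pics/t5.png",t)
A=cv2.resize(im[190:270,240:400],(800,400),interpolation=cv2.INTER_CUBIC)
B=cv2.resize(t[130:170+0,300:400],(500,200),interpolation=cv2.INTER_CUBIC);B=np.pad(B,((0,0),(0,300),(0,0)))
cv2.imwrite("pics/c5.png",np.vstack([A,B]))
```

```text
t 9.97 fix mm [-27.  279.2] z 120.8 bearing 99.2 F [-0.6  1.2  0.1] grip 0.0001
[0.1 0.  0. ] [ 0.1 -0.1  0.1]
[0.1 0.  0. ] [ 0.1 -0.1  0.1]
```

View pics/c5.png

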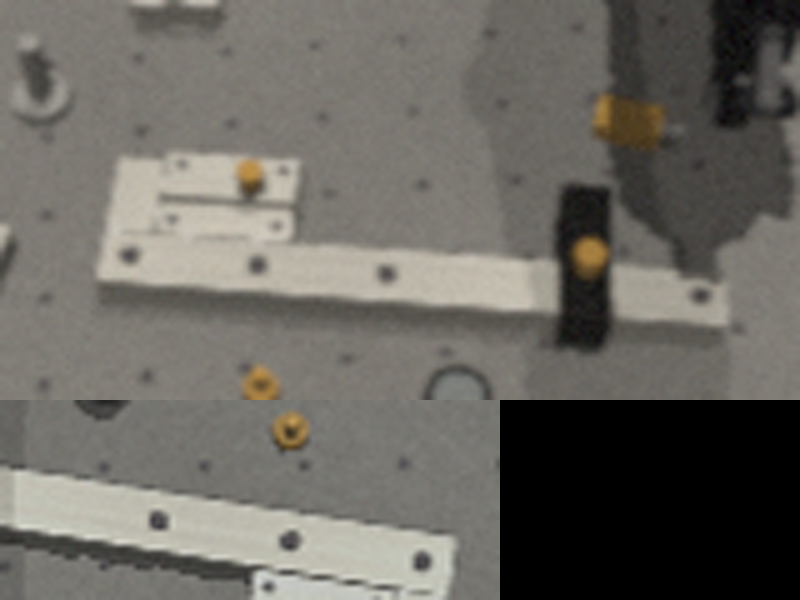

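The carrier is in the corner, flush on fence and stop. Next I check this numerically and plan the clamp push.

Run:
```python
from h import *
np.set_printoptions(precision=4,suppress=True)
t=cv2.imread("pics/t5.png")
for c in ups(t,thr=130):
    P=np.array([fx(p) for p in onz("top",c,.0245)])*1000
    u,v=P.T
    for nm,s in(("end",(abs(v-70)<7)&(u<-8)&(u>-42)),("near",(abs(u+50)<7)&(v>8)&(v<62)),("fence",(abs(u)<6)&(v>85)&(v<180)),("stopend",(abs(u+45)<4)&(v<-4)&(v>-21)),("stopback",(abs(v+25)<6)&(u>-38)&(u<20))):
        if s.sum()>15:
            l=cv2.fitLine(P[s].astype(np.float32),cv2.DIST_HUBER,0,.01,.01).ravel();print(nm,s.sum(),l)
row(wr(-.022,.272),.06,99.7);row(wr(-.022,.272),.009,99.7)
```

```text
end 55 [  1.      -0.0018 -24.9644  70.9968]
near 89 [  0.0023   1.     -51.57    35.0686]
fence 154 [  0.0022   1.      -0.0955 132.2754]
stopend 28 [  0.0262   0.9997 -45.6369 -12.6689]
stopback 93 [  1.      -0.007  -15.3522 -23.7262]
[0.0598 0.0056 0.0057] [ 0.08 -0.05  0.07]
[0.1108 0.0059 0.006 ] [ 0.08 -0.05  0.07]
```

>>> {"op": "carry_out", "data": {
  "targets": [0.0,0.04,0.006,0.006,0.1,0,0,0.0,0.08,0.006,0.006,0.1,0,0,0.0,0.1,0.006,0.006,0.1,0,0,0.0,0.11,0.006,0.006,0.1,0,0,0.0,0.11,0.006,0.015,0.1,0,0,0.0,0.11,0.006,0.023,0.1,0,0,0.0,0.11,0.006,0.03,0.1,0,0,0.0,0.11,0.006,0.037,0.1,0,0,0.0,0.11,0.006,0.044,0.1,0,0,0.0,0.11,0.006,0.052,0.1,0,0]
}}

```text
clock: 11.32
tcp_pos: [0.6681, 0.081, 0.0098]
orientation: [1.335, 1.132, -1.335]
contact_force: [0.4, 2.1, 2.0]
grip_width: 0.0
```

Run:
```python
from h import *
st();row(wr(-.022,.122),.009,99.7)
```

```text
t 11.32 fix mm [-21.3 226.2] z 9.8 bearing 99.7 F [0.4 2.1 2. ] grip 0.0
[ 0.0003 -0.0006  0.1042] [-0.01 -0.06  0.07]
```

>>> {"op": "carry_out", "data": {
  "targets": [0.0,0,0,0.009,0,0,0,0.0,0,0,0.018,0,0,0,0.0,0,0,0.027,0,0,0,0.0,0,0,0.036,0,0,0,0.0,0,0,0.045,0,0,0,0.0,0,0,0.054,0,0,0,0.0,0,0,0.063,0,0,0,0.0,0,0,0.072,0,0,0,0.0,0,0,0.081,0,0,0,0.0,0,0,0.09,0,0,0,0.0,0,0,0.097,0,0,0,0.0,0,0,0.103,0,0,0]
}}

```text
clock: 12.82
tcp_pos: [0.6504, -0.021, 0.0093]
orientation: [1.335, 1.132, -1.335]
contact_force: [0.0, 2.5, 0.9]
grip_width: 0.0
```

>>> {"op": "carry_out", "data": {
  "targets": [0.0,0,0,0.004,0,0,0,0.0,0,0,0.007,0,0,0,0.0,0,0,0.009,0,0,0,0.0,0,0,0.011,0,0,0]
}}

```text
clock: 13.32
tcp_pos: [0.6486, -0.0317, 0.0091]
orientation: [1.335, 1.133, -1.335]
contact_force: [-1.6, 1.5, 2.0]
grip_width: -0.0
```

Run:
```python
from h import *
st();row(wr(-.022,.105),.009,99.7)
```

```text
t 13.32 fix mm [-21.6 111.9] z 9.1 bearing 99.7 F [-1.6  1.5  2. ] grip -0.0
[ 0.0001 -0.0004  0.0069] [-0.01 -0.06  0.07]
```

>>> {"op": "carry_out", "data": {
  "targets": [0.0,0,0,0.001,0,0,0,0.0,0,0,0.002,0,0,0,0.0,0,0,0.003,0,0,0]
}}

```text
clock: 13.7
tcp_pos: [0.6484, -0.0328, 0.0092]
orientation: [1.336, 1.135, -1.333]
contact_force: [-0.3, 7.2, 2.0]
grip_width: -0.0
```

>>> {"op": "carry_out", "data": {
  "targets": [0.0,0,0,0.002,0,0,0,0.0,0,0,0.003,0,0,0,0.0,0,0,0.003,0,0,0]
}}

```text
clock: 14.08
tcp_pos: [0.6484, -0.0328, 0.0092]
orientation: [1.337, 1.138, -1.33]
contact_force: [-0.3, 8.9, 3.5]
grip_width: 0.0002
```

>>> {"op": "carry_out", "data": {
  "targets": [0.0,0,0,-0.01,0,0,0,0.0,0,0,-0.03,0,0,0,0.0,-0.03,0,-0.05,0,0,0,0.0,-0.08,0,-0.09,0,0,0,0.0,-0.12,0,-0.14,0,0,0,0.0,-0.14,0,-0.19,0,0,0,0.0,-0.14,0,-0.23,0,0,0,0.0,-0.14,0,-0.23,0,0,0]
}}

```text
clock: 15.08
tcp_pos: [0.6866, 0.1994, 0.1512]
orientation: [1.332, 1.144, -1.323]
contact_force: [-0.2, -0.5, -1.1]
grip_width: -0.0001
```

Run:
```python
from h import *
np.set_printoptions(precision=4,suppress=True)
st()
im=r.grab_frame("scene");t=r.grab_frame("top");cv2.imwrite("pics/t6.png",t)
A=cv2.resize(im[170:290,200:440],(800,400),interpolation=cv2.INTER_CUBIC)
cv2.imwrite("pics/c6.png",A)
for c in ups(t,thr=130):
    P=np.array([fx(p) for p in onz("top",c,.0245)])*1000
    u,v=P.T
    for nm,s in(("end",(abs(v-70)<7)&(u<-8)&(u>-48)),("near",(abs(u+50)<7)&(v>8)&(v<62)),("fence",(abs(u)<6)&(v>110)&(v<180)),("stopback",(abs(v+25)<6)&(u>-38)&(u<20)),("clampback",(abs(v-96)<8)&(u>5)&(u<25))):
        if s.sum()>15:
            l=cv2.fitLine(P[s].astype(np.float32),cv2.DIST_HUBER,0,.01,.01).ravel();print(nm,s.sum(),l)
```

```text
t 15.07 fix mm [-23.  346.1] z 151.2 bearing 99.1 F [-0.2 -0.5 -1.1] grip -0.0001
end 65 [  1.       0.0009 -28.4693  70.7275]
near 89 [  0.003    1.     -51.5173  35.017 ]
stopback 93 [  0.9999  -0.0107  -8.5479 -23.7186]
fence 113 [  0.0015   1.      -0.0034 145.1325]
clampback 32 [ 1.      0.0023 14.8862 98.007 ]
```

View pics/c6.png

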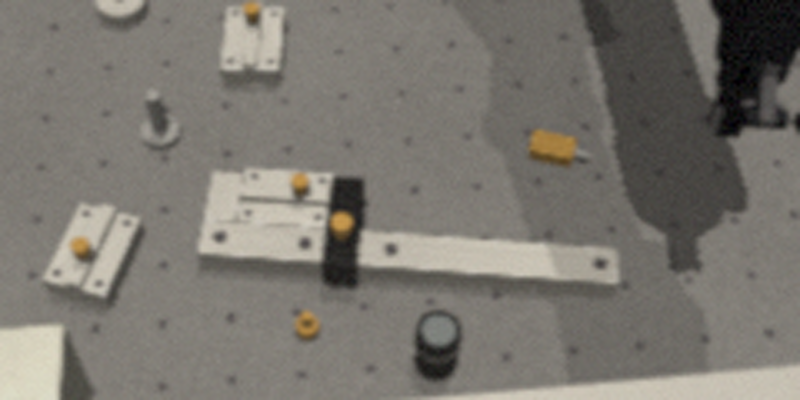

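The clamp jaw is against the carrier's end (the clamp is at (345,230) in the crop). The carrier is seated, the bystanders haven't moved, and the arm is clear.

```bash
python3 -c "
from bench import r
print(r.hand_in())"
```

```text
the job is handed in; nothing more can be done
None
```

I pushed the carrier flat onto the fence with two fingers. Then I pushed its end along to the stop with the fingers shut, and slid the clamp up against its other end. I handed in at about 15 s with the arm clear; no verdict was reported.

**Carrier:** the last camera check puts it parallel to the fence within about 0.003 rad. Its free end is at 70.7 mm (nominal 70) and its near side at -51.5 mm (nominal -50), both in the fixture frame. I put those small offsets down to image bias.

**Clamp:** it stopped moving against the carrier while the force rose from about 2 N to 7–9 N, so I take the jaw to be in contact. The camera put its outer face at 98 mm against an expected 96 mm. That 2 mm disagreement is within the 4 mm tolerance and probably an image bias from the clamp's height.

**Bystanders:** nothing else on the bench looked shifted in the final picture; I judged that by eye and did not measure it.

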